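# Pack the two-tier lunch carrier

## Task

Pack the steel lunch carrier: set the loose lidded lunch box gently, not dropped, on the one already in the carrier, so that the recesses in its base are fully home over the four lugs of the lid below. Then lay the wooden carrying bar across the carrier's two uprights, down in both forks, with an end block outside each. Leave the carrier standing where it is, disturb none of the other kitchen things, and let go of everything.

Things in the scene. Friction and masses are not known exactly. Their poses are not given: they have to be found in the camera images.
- box_mid (a point): Centre (half-way up) of the loose lunch box: closed steel box with clipped lid, one rigid piece, about 0.35 kg, standing on the ledge. 130 mm long (x; 138 over its end clips), 60 wide (y), 66 high (z up) to the lid's flat top, plus 6 mm lugs like those at carrier_lid. Underside 33 mm below this point, with four square recesses 16.5 mm wide, 8 deep at x = +-46, y = +-14 mm. Same after a half turn.
- carrier_lid (a point): Centre of the lid top (72 mm above the ledge) of the lower box, fixed in the loose carrier of dark steel (1.4 kg, base plate 176 x 80 mm). x along the box, y across, z up. Four round lugs at x = +-46, y = +-14 mm, 13 mm across at the root, 9 at the tip, 6 high. When home, the loose box's underside lies on this lid top, long side along x, the centre of that box 33 mm above this point.
- carrier_forks (a point): Point midway between the fork floors on the carrier's two uprights, 176 mm above the ledge, 104 above carrier_lid, same axes. Uprights: strips 5 mm thick, 28 wide, centred at x = +-80, y = 0, 155 mm clear between them, tips 197 mm above the ledge. Each fork is open at the top: notch 18 mm wide (along y) for its lower 10 mm, flaring to about 27 mm at the tips, 21 mm above the floor.
- bar_mid (a point): Centre of the loose wooden carrying bar (70 g) lying on the ledge on its end blocks: section 14 mm wide (y), 20 high (z up), along x; end blocks 26 x 26 mm, 13 thick; 203 mm long, 177 between the blocks. Bar's underside 3 mm above the ledge, this point 13 mm. Same after a half turn. In the forks it lies along the carrier's x, this point 10 mm above carrier_forks, a block outside each upright.
- molcajete: Bystander: three-legged dark basalt mortar, 176 mm across, 105 mm high, heavy; origin at the centre of its underside.
- tejolote: Bystander: basalt pestle standing upright on its thick end, 54 mm across, 92 mm high; origin under its centre.
- pitcher: Bystander: painted white ceramic pitcher, empty, 124 mm across and 190 mm high, handle to its -x; origin under its centre.
- glass_lid: Bystander: round glass lid with a black knob, 160 mm across, 46 mm high, lying on a flat grey silicone pot holder; origin under its centre.
- dip_pot: Bystander: small round lidded steel pot without lugs, 72 mm across, 44 mm high; origin under its centre.
- salt_dish: Bystander: small open terracotta dish, 84 mm across, 50 mm high; origin under its centre.
Not all that is in view belongs to the job. Leave any purple look-alike of the part that bears box_mid alone.

How it is judged:
By the outcome, as a careful person would: the job done as asked, in the order asked, and still so for the second after the job is handed in, with the robot touching nothing.
It also fails if it takes over 66 s, if anything falls off the work surface, if the arm or the gripper's body presses on something with over 40 N, if the wrist force passes 120 N, or if a joint passes its speed limit or range.

## Robot

A 7-joint arm with a two-finger parallel gripper is mounted at the origin on the work surface. World frame = base frame: x ahead of the robot, y to its left, z up, the work surface at z = 0. Lengths are in m, angles in rad, forces in N, time in s.
With the tool pointing down it reaches from about 0.425 to 0.95 m from the base axis. Payload 4.7 kg.
Tool frame: the origin (TCP) lies on the centre line of the jaws, within the pads' length; the fingertips stand robot.nose_length ahead of it and the grasp point (between the pads) lies 8 mm behind it (robot.nose_length is the distance from the TCP to the fingertips, in m); z points along the fingers, x is the direction in which the jaws open and shut, and the axes are right-handed (so a half turn about z gives the same grasp; the last joint's range is limited). The gripper opens to 85 mm and grips with 20 to 120 N. Pads are 22 mm wide; open, the fingers measure 114 mm over their backs; the gripper's body (76 mm by 85 mm) begins 54 mm behind the grasp point. The pads swing forward as they close: fully open they stand 13 mm farther back than shut.
Start: joints at [-1.191, 0.469, -0.049, 1.532, 0.024, 1.141, -0.082], TCP at [0.268, 0.619, 0.242] pointing down, gripper open.
Joint ranges: [-2.59, 2.59], [-0.33, 1.99], [-1.39, 1.29], [0.1, 2.45], [-1.04, 4.18], [0.21, 1.99], [-2.66, 2.66]. Speed limits (rad/s): [2.57, 2.57, 3.14, 3.14, 3.14, 3.14, 3.14].

## Interface

Orientations are given as [roll, pitch, yaw] about the fixed x, y, z axes, in that order (R = Rz(yaw) Ry(pitch) Rx(roll)).
In Python, from plant import robot gives the robot as it stands. Calls block until the motion is done:
- robot.goto(position, orientation): joint-space move of the TCP to a pose.
- robot.move_straight(position, vel=0.15, attitude=None, contact_N=None): straight line of the TCP; attitude=None keeps the orientation; vel is the mean speed in m/s. With contact_N (N) it stops when the force on the tool has changed by that much, and returns True; else False.
- robot.move_joints(angles): joint-space move.
- robot.grip(opening, strength=None): opening from 0.0 (shut) to 1.0 (fully open); strength is the grip in N (None keeps the last); returns when the fingers have stopped.
- robot.sleep(seconds).
- robot.inverse_kinematics(position, orientation): joint angles nearest the present ones, or None.
- robot.sense(): the state.
- robot.grab_frame(name): name is "scene" or "top" or "wrist"; returns a dict with "image" (420x560x3 uint8, red, green, blue), "range_z" (420x560 float32, m along the optical axis (not along the pixel's ray), 0 where there is no reading), "fx", "fy", "cx", "cy" (pixels), "dist_coeffs" ([k1, k2, p1, p2, k3] as OpenCV has them; the pictures are not rectified), "R" (3x3) and "t" (3): a world point X has camera coordinates R X + t. Camera axes: x right, y down, z forward; pixel columns grow to the right and rows downward; lengths in m; the calibration is good to about 2 mm. A picture is of the moment at which its call begins.
A pose or a line that the arm cannot do raises robot.IKError and nothing moves.
- robot.close_job(): hands the job in, once; it reports no verdict.
The state is a dict: "t": time; "joint_pos": joint angles; "joint_velocities": joint speeds; "effort": joint torques, N m; "tcp_pos": TCP position; "tcp_rot": TCP orientation; "wrist_force": force on the tool from outside, world axes, zero at the start; "torque": the same for the moment, N m; "opening": opening from 0.0 (shut) to 1.0 (fully open).
Only numpy, scipy, OpenCV 4.12 (cv2) and the standard library are available. Lean on these libraries where they do the work, as an engineer would, in place of code of your own. Each camera call takes 0.05 s, during which the arm holds its last target.

## Working session

There is one attempt and no reset: what is moved stays moved. The work goes in short steps, each a Python script; the robot and the scene stay as the last script left them, time stands still between calls to the robot, and variables do not carry over. Pictures are saved under pics/ and viewed, and the job is handed in when it is done.

```bash
mkdir -p pics; ls
cat > h.py <<'E'
import numpy as np, cv2
from plant import robot
def save(name, f=None, out=None):
    f=f or robot.grab_frame(name)
    cv2.imwrite('pics/'+out, f['image'][:,:,::-1]); np.save('pics/'+out[:-4]+'.npy',f,allow_pickle=True); return f
def load(o): return np.load('pics/'+o+'.npy',allow_pickle=True).item()
def K(f): return np.array([[f['fx'],0,f['cx']],[0,f['fy'],f['cy']],[0,0,1.]])
def ray(f,uv):
    p=cv2.undistortPoints(np.array(uv,float).reshape(-1,1,2),K(f),np.array(f['dist_coeffs'],float)).reshape(-1,2)
    d=np.c_[p,np.ones(len(p))]@f['R']
    return -f['R'].T@f['t'], d
def onz(f,uv,z):
    o,d=ray(f,uv); return o+d*((z-o[2])/d[:,2])[:,None]
def cloud(f):
    r=f['range_z']; v,u=np.mgrid[:r.shape[0],:r.shape[1]]
    p=cv2.undistortPoints(np.stack([u,v],-1).reshape(-1,1,2).astype(float),K(f),np.array(f['dist_coeffs'],float)).reshape(-1,2)
    c=np.c_[p,np.ones(len(p))]*r.reshape(-1,1)
    X=(c-np.array(f['t']).reshape(1,3))@f['R']; X[r.reshape(-1)==0]=np.nan
    return X.reshape(r.shape+(3,))
E
python3 - <<'E'
from h import *
s=robot.sense(); print({k:np.round(v,3) for k,v in s.items()}, robot.nose_length)
for n in ['scene','top','wrist']:
    f=save(n,None,n+'0.png'); print(n,f['fx'],f['dist_coeffs'],-f['R'].T@f['t'])
E
```

```text
pics
{'t': np.float64(0.0), 'joint_pos': array([-1.191,  0.469, -0.049,  1.534,  0.024,  1.141, -0.082]), 'joint_velocities': array([ 0.001, -0.   , -0.001, -0.001,  0.002, -0.   ,  0.   ]), 'effort': array([-1.0000e-03, -5.1031e+01, -4.7000e-02, -2.3772e+01,  1.1000e-02,
        7.0000e-03, -0.0000e+00]), 'tcp_pos': array([0.268, 0.619, 0.241]), 'tcp_rot': array([3.141e+00, 2.000e-03, 1.162e+00]), 'wrist_force': array([ 0.438, -0.228,  0.59 ]), 'torque': array([ 0.013, -0.013, -0.02 ]), 'opening': np.float64(0.998)} 0.011
scene 429.6818021806182 [-0.08306984  0.          0.          0.          0.        ] [1.57495768 0.01734858 1.07821747]
top 452.1434151147616 [-0.07005326  0.          0.          0.          0.        ] [ 0.28332196 -0.05727308  1.36139029]
wrist 295.97153575939996 [0.02052163 0.         0.         0.         0.        ] [0.19847185 0.65082161 0.37292308]
```

View pics/scene0.png

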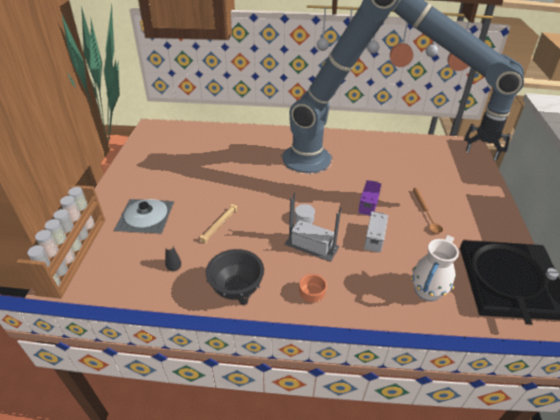

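View pics/top0.png

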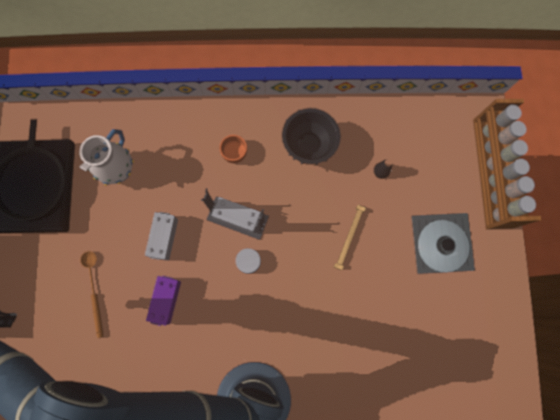

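View pics/wrist0.png

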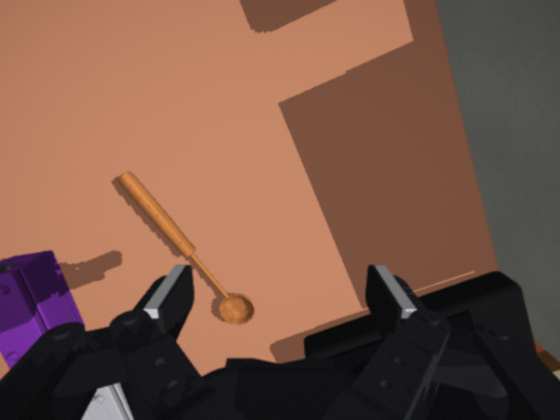

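The top view shows the loose steel box at (160,236), the purple look-alike at (163,300), the carrier at (237,215) and the bar from (362,208) to (340,267). The wrist view shows only the spoon and a corner of the purple box. Next I'll get rough positions from both fixed views.

Run:
```python
from h import *
t=load('top0'); s=load('scene0')
print('box',onz(t,[[160,236]],.066)); print('carrier',onz(t,[[237,215]],.072)); print('bar ends',onz(t,[[362,208],[340,267]],.02))
C=cloud(t)
for n,(u,v) in dict(box=(160,236),lid=(237,215),bar=(351,238),table=(300,250),dip=(248,261),salt=(233,149),molc=(311,137),pitch=(105,158)).items(): print(n,np.round(C[v,u],3))
def up(f,x0,y0,x1,y1,k,o):
    cv2.imwrite('pics/'+o,cv2.resize(f['image'][y0:y1,x0:x1,::-1],None,fx=k,fy=k,interpolation=cv2.INTER_CUBIC))
up(t,130,170,280,270,5,'tcrop.png'); up(s,270,170,400,265,6,'scrop.png')
```

```text
box [[0.47024285 0.26131403 0.066     ]]
carrier [[0.52660839 0.03759331 0.072     ]]
bar ends [[ 0.55059438 -0.33828354  0.02      ]
 [ 0.37364647 -0.26243608  0.02      ]]
box [0.471 0.262 0.062]
lid [0.527 0.038 0.072]
bar [ 0.46  -0.3    0.019]
table [ 0.429 -0.147 -0.003]
dip [0.395 0.008 0.044]
salt [0.749 0.054 0.011]
molc [ 0.782 -0.192  0.017]
pitch [0.723 0.451 0.025]
```

View pics/tcrop.png

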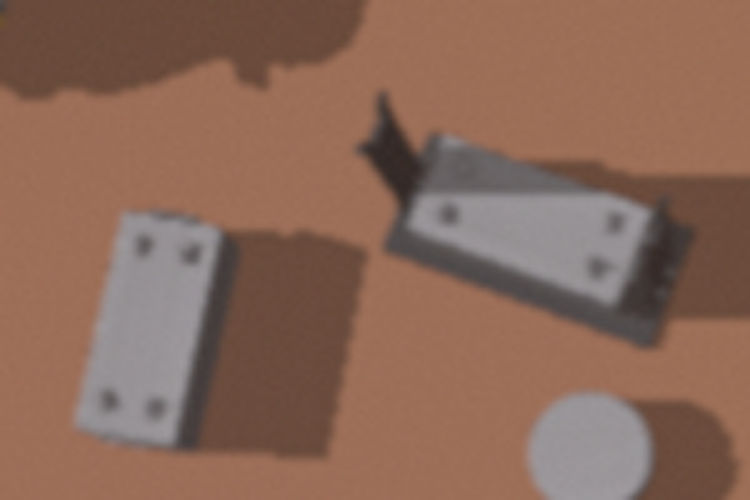

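View pics/scrop.png

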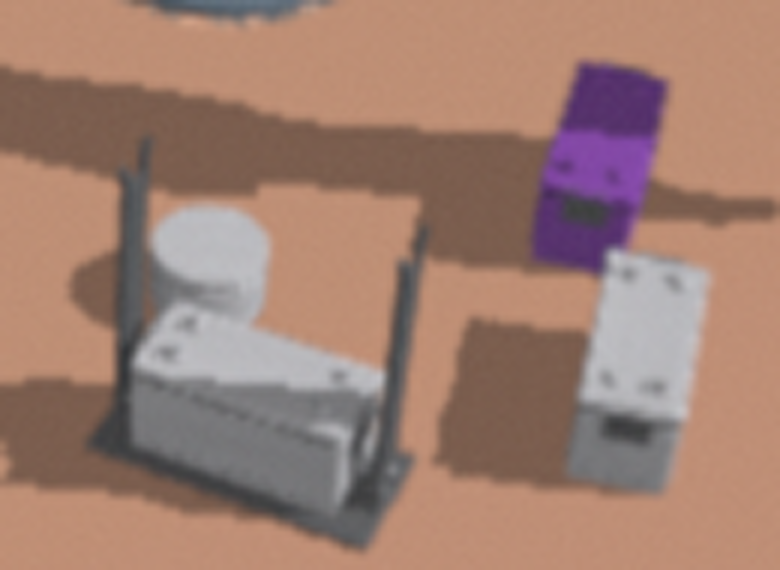

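The crops show the loose box's four lugs at (145,246), (190,253), (109,401) and (155,408) in the top crop. Three carrier lugs show at (449,214), (616,222) and (598,267). The uprights are at either end of the carrier, and the dip pot is close by on the robot side. I'll use these for rough poses, then take wrist views.

Run:
```python
from h import *
t=load('top0')
b=onz(t,np.array([[145,246],[190,253],[109,401],[155,408]])/5+[130,170],.07)
c=onz(t,np.array([[449,214],[616,222],[598,267]])/5+[130,170],.076)
print(np.round(b,3),b.mean(0),np.round(c,3))
d=(b[0]+b[1]-b[2]-b[3]); yb=np.arctan2(d[1],d[0]); 
cc=(c[0]+c[2])/2; d=c[0]-c[1]; yc=np.arctan2(d[1],d[0]); d2=c[1]-c[2]
print('yaw box',yb,'car',yc,cc,np.arctan2(d2[1],d2[0]))
# tool y along +-long axis. tool yaw a: x=(cos a,sin a), tool y=(sin a,-cos a)
Cs=robot.sense()['tcp_pos']
for nm,p,yaw,z in [('box',b.mean(0),yb,.216+.0),('car',cc,yc,.222)]:
  for a in (yaw+np.pi/2,yaw-np.pi/2):
    a=(a+np.pi)%(2*np.pi)-np.pi
    ty=np.array([np.sin(a),-np.cos(a),0])
    pos=p+0.077*ty; pos[2]=z
    for nn,q in (('view',pos),('over',np.r_[p[:2],.13])):
        print(nm,nn,a,q.round(3),None if (j:=robot.inverse_kinematics(list(q),[np.pi,0,a])) is None else np.round(j,2))
```

```text
[[0.519 0.265 0.07 ]
 [0.514 0.238 0.07 ]
 [0.429 0.283 0.07 ]
 [0.424 0.256 0.07 ]] [0.4716935  0.26050422 0.07      ] [[ 0.533  0.087  0.076]
 [ 0.527 -0.01   0.076]
 [ 0.501  0.001  0.076]]
yaw box -0.1996939181599873 car 1.5026159634493021 [0.51691418 0.04409182 0.076     ] -0.3872767970339979
box view 1.3711024086349095 [0.547 0.245 0.216] [-0.53  0.37  0.05  1.75 -0.02  1.02  0.9 ]
box over 1.3711024086349095 [0.472 0.261 0.13 ] [-0.6   0.38  0.02  1.97 -0.01  0.79  0.8 ]
box view -1.7704902449548838 [0.396 0.276 0.216] [-1.22  0.2   0.61  2.03 -0.14  0.95 -2.31]
box over -1.7704902449548838 [0.472 0.261 0.13 ] [-1.07  0.43  0.62  2.   -0.34  0.82 -2.02]
car view 3.0734122902441987 [0.522 0.121 0.222] [ 0.56  0.52 -1.17  1.84  0.52  1.14  2.28]
car over 3.0734122902441987 [0.517 0.044 0.13 ] [ 0.69  0.65 -1.18  1.97  0.72  1.02  2.25]
car view -0.06818036334559441 [ 0.512 -0.033  0.222] [-0.51  0.24  0.58  1.96 -0.16  0.98  0.09]
car over -0.06818036334559441 [0.517 0.044 0.13 ] [-0.53  0.37  0.45  2.04 -0.23  0.78 -0.01]
```

Run:
```python
from h import *
t=load('top0')
c=onz(t,np.array([[449,214],[616,222],[598,267]])/5+[130,170],.076)
cc=(c[0]+c[1])/2; d=c[0]-c[2]; yc=np.arctan2(d[1],d[0]); print(cc,yc)
for a in (yc+np.pi/2-2*np.pi,yc-np.pi/2):
    a=(a+np.pi)%(2*np.pi)-np.pi
    ty=np.array([np.sin(a),-np.cos(a),0])
    pos=cc+0.077*ty; pos[2]=.222
    for nn,q in (('view',pos),('over',np.r_[cc[:2],.13])):
        print(nn,a,q.round(3),None if (j:=robot.inverse_kinematics(list(q),[np.pi,0,a])) is None else np.round(j,2))
```

```text
[0.530002   0.03875362 0.076     ] 1.2063685663726835
view 2.77716489316758 [0.557 0.111 0.222] [-0.21  0.32 -0.08  1.81  0.03  1.01  2.48]
over 2.77716489316758 [0.53  0.039 0.13 ] [-0.1   0.37 -0.06  1.98  0.03  0.79  2.6 ]
view -0.36442776042221325 [ 0.503 -0.033  0.222] [-0.54  0.23  0.62  1.98 -0.16  0.97 -0.21]
over -0.36442776042221325 [0.53  0.039 0.13 ] [-0.54  0.4   0.5   2.01 -0.26  0.8  -0.26]
```

Run:
```python
from h import *
pi=np.pi
def view(p,a,z,out):
    ty=np.array([np.sin(a),-np.cos(a)])
    q=np.r_[np.array(p)+.077*ty,z]
    robot.goto(list(q),[pi,0,a]); robot.sleep(.2)
    f=save('wrist',None,out); f['s']=robot.sense(); np.save('pics/'+out[:-4]+'.npy',f,allow_pickle=True)
    print(out,f['s']['t'],f['s']['tcp_pos'],f['s']['tcp_rot'])
view([.4717,.2605],1.371,.236,'wb1.png')
view([.4717,.2605],1.371,.276,'wb2.png')
view([.53,.0388],-.3644,.282,'wc2.png')
view([.53,.0388],-.3644,.242,'wc1.png')
```

```text
wb1.png 2.1083 [0.54687802 0.24607348 0.23595637] [-3.14148690e+00 -1.49018852e-04  1.37240326e+00]
wb2.png 2.6417 [0.54657883 0.2450309  0.27489477] [-3.13993416e+00  1.34998961e-03  1.37115935e+00]
wc2.png 3.9917 [ 0.50284318 -0.03221469  0.28183586] [ 3.14139215e+00  1.75697424e-04 -3.62225302e-01]
wc1.png 4.525 [ 0.50341954 -0.03315494  0.2433591 ] [-3.14044929e+00 -2.19866129e-03 -3.64292136e-01]
```

View pics/wb1.png

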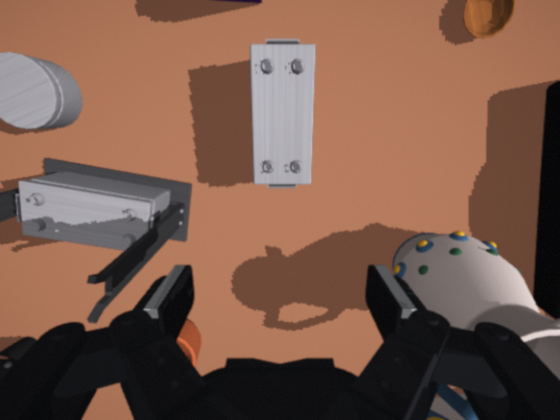

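View pics/wc1.png

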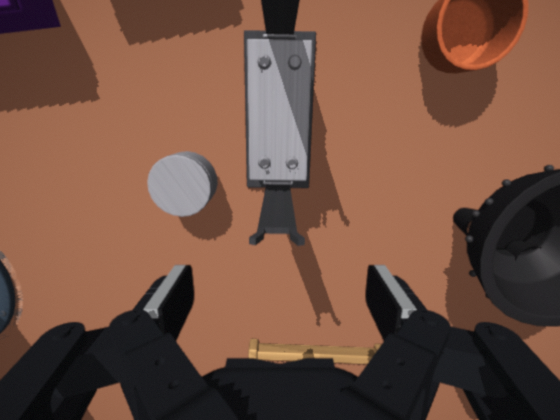

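The box lugs are at about (266,66), (297,66), (267,167) and (295,167) in wb1. The carrier lugs are at about (264,62), (295,62), (265,164) and (292,164) in wc1. The uprights and the near fork tips at (258,238) and (297,238) also show. I'll enlarge to fix the lug centres.

Run:
```python
from h import *
def up(o,x0,y0,x1,y1,k): 
    return cv2.resize(load(o)['image'][y0:y1,x0:x1,::-1],None,fx=k,fy=k,interpolation=cv2.INTER_CUBIC)
a=up('wb1',240,30,330,195,3.6);b=up('wc1',235,20,325,185,3.6)
cv2.imwrite('pics/z1.png',np.hstack([a,b]))
```

```text
(no output)
```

View pics/z1.png

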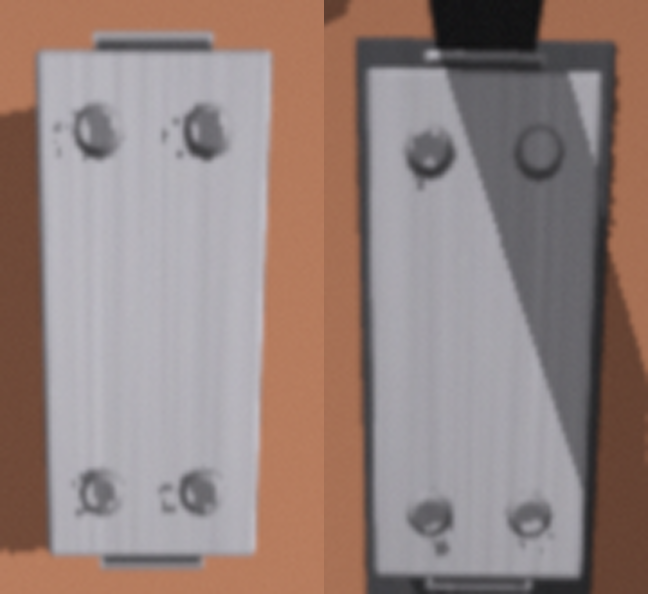

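```bash
cat > m.py <<'E'
from h import *
from scipy.ndimage import map_coordinates, gaussian_filter1d
def edgepts(f,p,q,half=5,n=40,lo=.1,hi=.9):
    """sub-pixel points of the strongest gradient along normals of segment p->q"""
    g=cv2.cvtColor(f['image'],cv2.COLOR_RGB2GRAY).astype(float); 
    p,q=np.array(p,float),np.array(q,float); d=(q-p)/np.linalg.norm(q-p); nrm=np.array([-d[1],d[0]])
    s=np.arange(-half,half+.01,.25); out=[]
    for t in np.linspace(lo,hi,n):
        c=p+t*(q-p); P=c+s[:,None]*nrm
        acc=np.zeros(len(s)-1)
        for ch in range(3):
            v=map_coordinates(f['image'][:,:,ch].astype(float),[P[:,1],P[:,0]],order=1)
            acc+=np.diff(gaussian_filter1d(v,2))**2
        i=np.argmax(acc)
        if 2<=i<len(acc)-2: 
            w=acc[i-2:i+3]; out.append(c+((s[i-2:i+3]+.125)*w).sum()/w.sum()*nrm)
    return np.array(out)
def quad(f,cor,z,skip=(),**k):
    """corners in order; returns corner world points, via robust line fits in the plane z"""
    L=[]
    for i in range(4):
        e=edgepts(f,cor[i],cor[(i+1)%4],**k)
        P=onz(f,e,z)[:,:2].astype(np.float32)
        vx,vy,x,y=cv2.fitLine(P,cv2.DIST_HUBER,0,.0003,.001).ravel()
        r=abs((P[:,0]-x)*vy-(P[:,1]-y)*vx); ok=r<max(.0006,2*np.median(r))
        vx,vy,x,y=cv2.fitLine(P[ok],cv2.DIST_L2,0,.0003,.001).ravel()
        r=abs((P[ok][:,0]-x)*vy-(P[ok][:,1]-y)*vx)
        L.append((np.array([x,y],float),np.array([vx,vy],float),np.sqrt((r**2).mean()),ok.sum()))
    W=[]
    for i in range(4):
        a,b=L[i-1],L[i]
        t=np.linalg.solve(np.c_[a[1],-b[1]],b[0]-a[0]); W.append(a[0]+t[0]*a[1])
    W=np.array(W)
    return W,[(round(l[2]*1e3,2),int(l[3])) for l in L]
def pose(W):
    # corners order: 0,1 on one end, 2,3 on other end (0-1 short,1-2 long,2-3 short,3-0 long)
    c=W.mean(0); d=(W[0]+W[1]-W[2]-W[3])/2
    return c,np.arctan2(d[1],d[0]),np.linalg.norm(d),np.linalg.norm((W[1]+W[2]-W[0]-W[3])/2)
E
python3 - <<'E'
from m import *
# crops scale: z1 left: x0=240,y0=30; right offset 324px, x0=235,y0=20
def L(p): return np.array(p)/3.6+[240,30]-.36
def Rr(p): return (np.array(p)-[324,0])/3.6+[235,20]-.36
cb=[L(x) for x in [(38,52),(271,52),(256,553),(51,553)]]
cc=[Rr(x) for x in [(368,69),(602,72),(582,577),(377,574)]]
for z in (.064,.066,.068):
    W,r=quad(load('wb1'),cb,z); print('box',z,pose(W),r)
for z in (.070,.072,.074):
    W,r=quad(load('wc1'),cc,z); print('car',z,pose(W),r)
# second heights: reproject corners
def proj(f,X): return cv2.projectPoints(np.array(X,float),cv2.Rodrigues(f['R'])[0],np.array(f['t'],float),K(f),np.array(f['dist_coeffs'],float))[0].reshape(-1,2)
for o1,o2,c,z in (('wb1','wb2',cb,.066),('wc1','wc2',cc,.072)):
    W,_=quad(load(o1),c,z); c2=proj(load(o2),np.c_[W,np.full(4,z)])
    for zz in (z-.002,z,z+.002):
        W2,r=quad(load(o2),c2,zz); print(o2,zz,pose(W2),r)
lb=[L(x) for x in [(96,131),(206,131),(99,492),(200,492)]]
lc=[Rr(x) for x in [(430,153),(540,153),(432,517),(530,518)]]
for o,l,z in (('wb1',lb,.070),('wc1',lc,.076)):
    X=onz(load(o),l,z)[:,:2]; d=X[0]+X[1]-X[2]-X[3]; print(o,'lugs',X.mean(0),np.arctan2(d[1],d[0]),np.linalg.norm(d)/2,np.linalg.norm(X[1]+X[3]-X[0]-X[2])/2)
E
```

```text
box 0.064 (array([0.47380941, 0.26533142]), np.float64(2.9423388948931017), np.float64(0.12916439930901824), np.float64(0.059169628470914226)) [(np.float32(0.04), 40), (np.float32(0.16), 40), (np.float32(0.09), 40), (np.float32(0.08), 40)]
box 0.066 (array([0.47379914, 0.26531283]), np.float64(2.942338814816241), np.float64(0.12831332728858633), np.float64(0.05877972586670349)) [(np.float32(0.04), 40), (np.float32(0.16), 40), (np.float32(0.09), 40), (np.float32(0.08), 40)]
box 0.068 (array([0.47378883, 0.26529425]), np.float64(2.942338373408178), np.float64(0.12746223239831023), np.float64(0.05838982346383851)) [(np.float32(0.04), 40), (np.float32(0.16), 40), (np.float32(0.09), 40), (np.float32(0.08), 40)]
car 0.07 (array([0.53219189, 0.04313539]), np.float64(1.1884292664697864), np.float64(0.12913344029699625), np.float64(0.059468980498554015)) [(np.float32(0.16), 40), (np.float32(0.22), 25), (np.float32(0.15), 39), (np.float32(0.16), 40)]
car 0.072 (array([0.53218766, 0.04311356]), np.float64(1.188430230122594), np.float64(0.12828709146024647), np.float64(0.05907916543209656)) [(np
[... 1263 characters left out ...]
2(0.15), 36), (np.float32(0.13), 40)]
wc2 0.072 (array([0.53217751, 0.04314716]), np.float64(1.1902907719396107), np.float64(0.12821305432651517), np.float64(0.059049623938851256)) [(np.float32(0.12), 37), (np.float32(0.35), 25), (np.float32(0.15), 36), (np.float32(0.13), 40)]
wc2 0.074 (array([0.53217118, 0.04313519]), np.float64(1.190290776254758), np.float64(0.12746184755621837), np.float64(0.05870371049876268)) [(np.float32(0.12), 37), (np.float32(0.35), 25), (np.float32(0.15), 36), (np.float32(0.13), 40)]
wb1 lugs [0.47367668 0.26435696] 2.940351953959672 0.09107572080084272 0.027997286725783194
wc1 lugs [0.53228088 0.04197807] 1.1933244619236834 0.09182990937416156 0.027635182388820515
```

Run:
```python
from h import *
def up(o,x0,y0,x1,y1,k): 
    return cv2.resize(load(o)['image'][y0:y1,x0:x1,::-1],None,fx=k,fy=k,interpolation=cv2.INTER_CUBIC)
a=np.hstack([up('wb1',247,36,319,81,5.4),up('wc1',240,24,312,69,5.4)])
b=np.hstack([up('wb1',247,145,319,190,5.4),up('wc1',240,140,312,185,5.4)])
cv2.imwrite('pics/z2.png',np.vstack([a,b]))
```

```text
(no output)
```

View pics/z2.png

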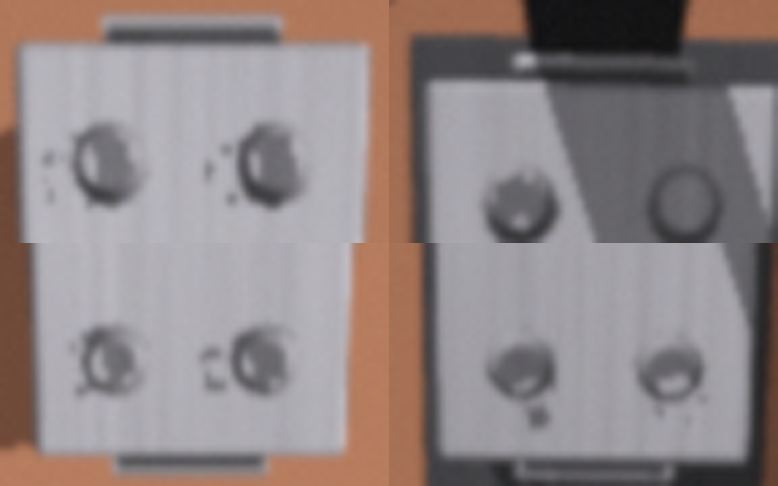

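The two lids agree in apparent size to 0.3 mm. The lug offset seen by eye is a lighting effect, because the lit side of each lug blends into the lid. I'll check the heights by crossing rays from the top and wrist views, then grasp the box.

Run:
```python
from m import *
t=load('top0')
def tri(f1,u1,f2,u2):
    o1,d1=ray(f1,u1);o2,d2=ray(f2,u2); out=[]
    for a,b in zip(d1,d2):
        s=np.linalg.lstsq(np.c_[a,-b],o2-o1,rcond=None)[0]; p,q=o1+s[0]*a,o2+s[1]*b; out.append(np.r_[(p+q)/2,np.linalg.norm(p-q)])
    return np.array(out)
# same corners seen in wrist (wb1) and top
wl=np.array([(96,131),(206,131),(99,492),(200,492)])/3.6+[240,30]-.36
tl=np.array([[145,246],[190,253],[109,401],[155,408]])/5+[130,170]-.4
W=onz(load('wb1'),wl,.07); T=onz(t,tl,.07); print(W.round(3),T.round(3))
from scipy.optimize import linear_sum_assignment as la
i,j=la(np.linalg.norm(W[:,None]-T[None],axis=2)); r=tri(load('wb1'),wl[i],t,tl[j]); print('box lugs',r.round(4),r.mean(0))
wl=(np.array([(430,153),(540,153),(432,517),(530,518)])-[324,0])/3.6+[235,20]-.36
tl=np.array([[449,214],[616,222],[598,267]])/5+[130,170]-.4
W=onz(load('wc1'),wl,.076); T=onz(t,tl,.076)
i,j=la(np.linalg.norm(W[:,None]-T[None],axis=2)); r=tri(load('wc1'),wl[i],t,tl[j]); print('car lugs',r.round(4),r.mean(0))
# depth-camera check
C=cloud(load('wb1')); print('depth box top',np.nanmedian(C[90:150,270:295,2])); C=cloud(load('wc1')); print('depth lid',np.nanmedian(C[85:145,262:290,2]))
```

```text
[[0.426 0.26  0.07 ]
 [0.432 0.287 0.07 ]
 [0.516 0.241 0.07 ]
 [0.521 0.269 0.07 ]] [[0.52  0.266 0.07 ]
 [0.516 0.239 0.07 ]
 [0.43  0.284 0.07 ]
 [0.426 0.257 0.07 ]]
box lugs [[4.259e-01 2.593e-01 6.420e-02 1.300e-03]
 [4.309e-01 2.873e-01 6.010e-02 1.400e-03]
 [5.166e-01 2.409e-01 6.340e-02 3.000e-04]
 [5.232e-01 2.694e-01 5.550e-02 6.000e-04]] [0.47412586 0.26425647 0.06079374 0.00089189]
car lugs [[ 0.536   0.0898  0.0695  0.0018]
 [ 0.5024  0.0031  0.0702  0.0013]
 [ 0.5286 -0.0075  0.0688  0.0018]] [0.52235204 0.02847388 0.06952225 0.00162646]
depth box top 0.06592838139043591
depth lid 0.07188443416536422
```

Run:
```python
from m import *
pi=np.pi; a=1.3715
robot.goto([.4737,.2653,.255],[pi,0,a])
robot.move_straight([.4737,.2653,.10],vel=.2)
c=robot.move_straight([.4737,.2653,.036],vel=.08,contact_N=8); robot.sleep(.3)
s=robot.sense(); print(c,s['t'],s['tcp_pos'],s['tcp_rot'],s['wrist_force'])
robot.grip(0.0,50); robot.sleep(.3); s=robot.sense(); print(s['t'],s['opening'],s['tcp_pos'],s['tcp_rot'],s['wrist_force'])
f=save('wrist',None,'wg1.png')
```

```text
False 7.85 [0.47386834 0.26544615 0.03636787] [ 3.14110378e+00 -5.39432233e-04  1.37151061e+00] [-0.27283839  0.68729034 -0.35316875]
8.5083 0.698646179321304 [0.47366155 0.26471995 0.03626529] [-3.14139896e+00  8.46979191e-04  1.37124765e+00] [-0.74693629 -2.59546862  5.41064126]
```

View pics/wg1.png

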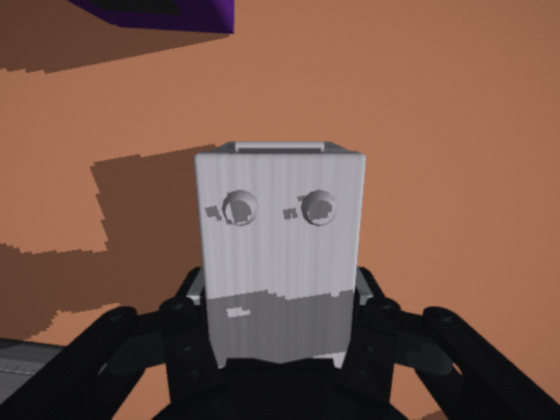

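The box is held (opening 0.699, about 59 mm). In wg1 its end edge runs from (197,153) to (363,154), and the two near lugs are at (240,208) and (319,208). I'll measure it in the tool frame, then lift and look again.

```bash
cat >> m.py <<'E'
def held(f,z,cor):
    """end edge mid + side lines -> box centre, yaw (plane z)"""
    (a,b,c,d)=cor # a-b end edge, b-c right side, a-d left side
    Ls=[]
    for p,q,lo,hi in ((a,b,.08,.92),(a,d,.1,.9),(b,c,.1,.9)):
        P=onz(f,edgepts(f,p,q,half=5,lo=lo,hi=hi),z)[:,:2].astype(np.float32)
        v=cv2.fitLine(P,cv2.DIST_HUBER,0,.0003,.001).ravel()
        r=abs((P[:,0]-v[2])*v[1]-(P[:,1]-v[3])*v[0]); P=P[r<max(.0005,2.5*np.median(r))]
        v=cv2.fitLine(P,cv2.DIST_L2,0,.0003,.001).ravel().astype(float); Ls.append((v[2:],v[:2]))
    def X(l,m):
        t=np.linalg.solve(np.c_[l[1],-m[1]],m[0]-l[0]); return l[0]+t[0]*l[1]
    A,B=X(Ls[0],Ls[1]),X(Ls[0],Ls[2])
    u=Ls[1][1]*np.sign(Ls[1][1]@Ls[2][1])+Ls[2][1]; u/=np.linalg.norm(u)
    if u@((A+B)/2-onz(f,[(np.array(c)+d)/2],z)[0,:2])<0: u=-u   # u: from middle to near end
    return (A+B)/2,u,np.linalg.norm(A-B),np.arctan2(*(Ls[1][1]*np.sign(Ls[1][1]@u))[::-1]),np.arctan2(*(Ls[2][1]*np.sign(Ls[2][1]@u))[::-1])
E
python3 - <<'E'
from m import *
pi=np.pi
f=load('wg1'); M,u,w,y1,y2=held(f,.066,[(197,153),(363,154),(356,285),(206,285)])
# lid half-length as measured by this camera 128.3/2
c=M-u*.0642; tp=np.array([.47366,.26472])  # noisy
print('on ledge: end mid',M,'width',w,'yaws',y1,y2,'centre',c)
s=robot.sense(); p=s['tcp_pos']; a=s['tcp_rot'][2]; ty=np.array([np.sin(a),-np.cos(a)]);tx=np.array([np.cos(a),np.sin(a)])
print('tool: x',(c-p[:2])@tx,'y',(c-p[:2])@ty,'yaw',np.arctan2(u[1],u[0])-(a+pi/2))
q=robot.sense()['tcp_pos']; r=robot.move_straight([q[0],q[1],.075],vel=.06); robot.sleep(.3)
s=robot.sense(); print(s['t'],s['tcp_pos'],s['tcp_rot'],s['opening'],s['wrist_force'],s['torque'])
f=save('wrist',None,'wg2.png'); p=s['tcp_pos']; a=s['tcp_rot'][2]; ty=np.array([np.sin(a),-np.cos(a)]);tx=np.array([np.cos(a),np.sin(a)])
z=.066+p[2]-.0363
M,u,w,y1,y2=held(f,z,[(197,153),(363,154),(356,285),(206,285)]); c=M-u*.0642
print('lifted',w,y1,y2,'tool: x',(c-p[:2])@tx,'y',(c-p[:2])@ty,'yaw',np.arctan2(u[1],u[0])-(a+pi/2))
robot.move_straight([q[0],q[1],.20],vel=.2)
E
```

```text
on ledge: end mid [0.41062909 0.27899852] width 0.05833490096192136 yaws 2.9427949925739925 2.9415921825558633 centre [0.47355702 0.26628176]
tool: x 0.0014762543339023866 y -0.00042683237742311824 yaw 0.00012266358668178157
9.6583 [0.47351372 0.26468624 0.07468284] [-3.14115214e+00  4.47315136e-04  1.37158621e+00] 0.6966513153565829 [-0.41553239 -0.63178505 -3.56760373] [ 0.01650055 -0.01673865  0.00987935]
lifted 0.05829117221530412 2.941953162049534 2.9416161459939856 tool: x 0.0014510700588319814 y -0.0004274807785625514 yaw -0.0005978867544635946
```

View pics/wg2.png

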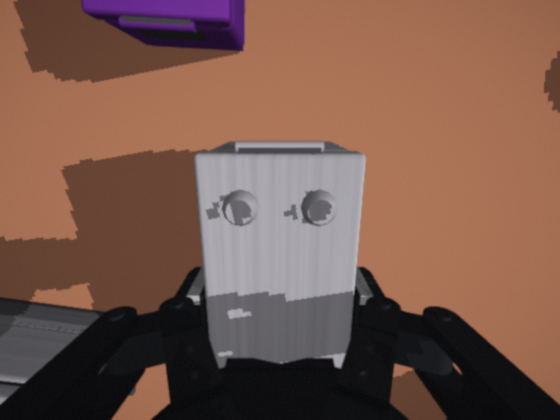

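The held box has not slipped: wg1 and wg2 agree to 0.1 mm. The near view puts it 1.5 mm off the jaw centre along tool x, so the hand-eye calibration has a bias. To learn the bias at the carrier viewing distance, I'll set the jaw-centred box back down, release it and repeat the far view.

```bash
cat >> m.py <<'E'
def st(n=8):
    A=[]
    for _ in range(n):
        s=robot.sense(); A.append(np.r_[s['tcp_pos'],(s['tcp_rot'][2])]); robot.sleep(.01)
    A=np.array(A); return A.mean(0),A.std(0),s
E
python3 - <<'E'
from m import *
pi=np.pi; a=1.3715
robot.move_straight([.4737,.2653,.05],vel=.2)
c=robot.move_straight([.4737,.2653,.034],vel=.03,contact_N=4); robot.sleep(.3)
m,sd,s=st(); print(c,m,sd,s['wrist_force'],s['t'])
robot.grip(1.0); robot.sleep(.1); m2,sd,s=st(); print('released tcp',m2)
robot.move_straight([.4737,.2653,.13],vel=.25)
ty=np.array([np.sin(a),-np.cos(a)]); q=np.array([.4717,.2605])+.077*ty
robot.goto([*q,.236],[pi,0,a]); robot.sleep(.25); f=save('wrist',None,'wb3.png')
m3,_,s=st(); print(m3,s['t'])
cb=[np.array(x)/3.6+[240,30]-.36 for x in [(38,52),(271,52),(256,553),(51,553)]]
W,r=quad(f,cb,.066,half=6); P=pose(W); print(P,r)
tx=np.array([np.cos(a),np.sin(a)]);print('tool off x,y from grip tcp',(P[0]-m[:2])@tx,(P[0]-m[:2])@ty)
E
```

```text
True [0.47389735 0.26544374 0.03630998 1.37156394] [1.11211720e-05 1.86091889e-05 1.27238215e-05 5.03016111e-05] [-0.43788381 -0.46160527  5.62981385] 12.225
released tcp [0.47261524 0.26464012 0.03504531 1.37154064]
[0.54629862 0.24545907 0.23494891 1.37243391] 14.2583
(array([0.47412849, 0.26727169]), np.float64(2.941739195548259), np.float64(0.12840585401167415), np.float64(0.0587468698266847)) [(np.float32(0.06), 40), (np.float32(0.15), 40), (np.float32(0.17), 40), (np.float32(0.09), 40)]
tool off x,y from grip tcp 0.0018375281618436602 -0.00013533188192532642
```

The far view gives a tool-frame bias of +1.84 mm in x and -0.14 mm in y, in line with the near view. I'll correct the carrier centre by that, regrip and carry the box over.

Run:
```python
from m import *
pi=np.pi; a=1.3712
robot.goto([.4739,.2654,.14],[pi,0,a]); robot.move_straight([.4739,.2654,.036],vel=.15); robot.sleep(.2)
robot.grip(0.0,60); robot.sleep(.2); m,_,s=st(); print('grip',m,s['opening'],s['t'])
f=save('wrist',None,'wg3.png')
M,u,w,y1,y2=held(f,.066,[(197,153),(363,154),(356,285),(206,285)]); c=M-u*.0642
a_=m[3]; tx=np.array([np.cos(a_),np.sin(a_)]);ty=np.array([np.sin(a_),-np.cos(a_)])
print('held tool x,y,yaw',(c-m[:2])@tx,(c-m[:2])@ty,np.arctan2(u[1],u[0])-(a_+pi/2))
robot.move_straight([.4739,.2654,.275],vel=.25)
a=1.1895-pi/2; tx=np.array([np.cos(a),np.sin(a)]);ty=np.array([np.sin(a),-np.cos(a)])
pc=np.array([.53218,.04313])-.00184*tx+.00014*ty; print('place',pc,a)
robot.goto([*pc,.275],[pi,0,a]); robot.sleep(.3); m,_,s=st(); print(m,s['opening'],s['wrist_force'],s['t'])
save('wrist',None,'wp1.png'); save('scene',None,'sp1.png')
```

```text
grip [0.47418378 0.26552176 0.03662747 1.37117407] 0.6944142102642219 16.4833
held tool x,y,yaw 0.0014974719209437982 -0.0005638349983511796 0.0009720954384841995
place [0.53042005 0.04368476] -0.38129632679489656
[ 0.53038538  0.04422433  0.27494486 -0.38009873] 0.6924138301604077 [-0.74877105  0.41270329 -2.96063115] 19.1417
```

View pics/wp1.png

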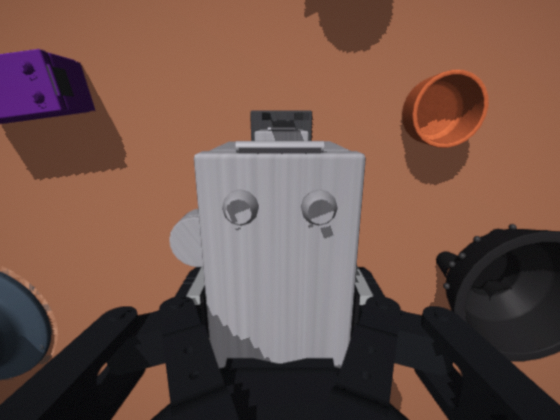

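View pics/sp1.png

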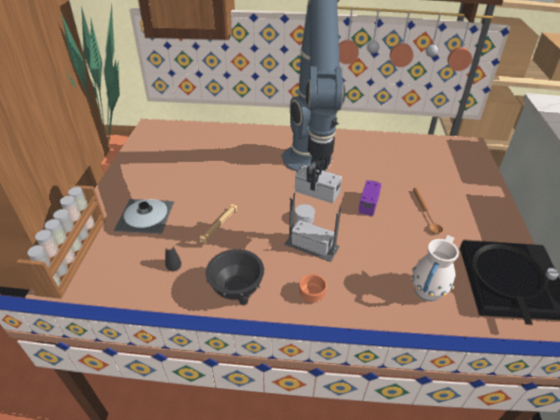

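The box is over the carrier, with the near upright centred in wp1 at about (282,120) just beyond the box end (x 280). Next is the descent, with one look just above the lugs.

Run:
```python
from m import *
pi=np.pi; pc=[.5304,.0437]
c=robot.move_straight([*pc,.128],vel=.12,contact_N=8,attitude=[pi,0,-.3813]); robot.sleep(.25); m,_,s=st(); print(c,m,s['wrist_force'],s['t'])
save('wrist',None,'wp2.png')
```

```text
False [ 0.53058486  0.04376694  0.12836619 -0.38121689] [-0.10481765  0.1964144  -3.7986947 ] 20.9333
```

View pics/wp2.png

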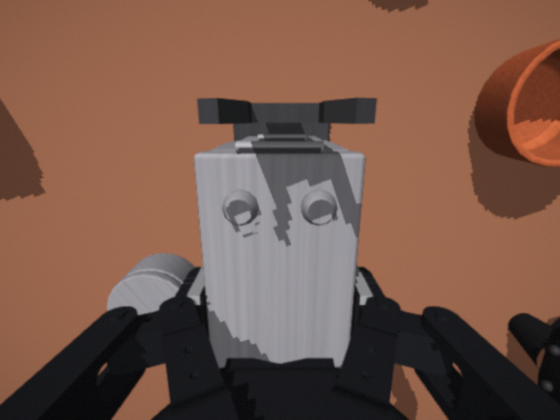

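Run:
```python
from m import *
f=load('wp2'); m=np.array([.53058,.04377]); a=-.38122
tx=np.array([np.cos(a),np.sin(a)]);ty=np.array([np.sin(a),-np.cos(a)])
M,u,w,y1,y2=held(f,.066+.12837-.0365,[(197,153),(363,154),(356,285),(206,285)]); c=M-u*.0642
T=lambda p:((p-m)@tx,(p-m)@ty)
print('box',T(c),np.arctan2(u[1],u[0])-1.1895,w)
g=f['image'].mean(2)
for r in (105,110,114,118): 
    row=g[r]; d=np.where(row<70)[0]; d=d[(d>180)&(d<400)]; print(r,d.min(),d.max())
for px in ([197.5,124],[376.5,124],[197.5,100],[376,100],[236,134],[327,134]): print(px,T(onz(f,[px],.197)[0,:2]))
i=cv2.resize(f['image'][85:165,180:395,::-1],None,fx=3.6,fy=3.6,interpolation=cv2.INTER_CUBIC); cv2.imwrite('pics/z3.png',i)
```

```text
box (np.float64(0.00016795913471868258), np.float64(-0.0025224969288303164)) -0.0015968452814696388 0.05848771509735922
105 199 375
110 199 374
114 199 374
118 200 374
[197.5, 124] (np.float64(-0.01631176399816217), np.float64(-0.07699541277415438))
[376.5, 124] (np.float64(0.020070597730517153), np.float64(-0.07694936929244085))
[197.5, 100] (np.float64(-0.015912405366857185), np.float64(-0.08155002255314893))
[376, 100] (np.float64(0.01950890947054518), np.float64(-0.08150266562613095))
[236, 134] (np.float64(-0.008584146445761314), np.float64(-0.07503999074900529))
[327, 134] (np.float64(0.010124080316842516), np.float64(-0.07502052050874697))
```

View pics/z3.png

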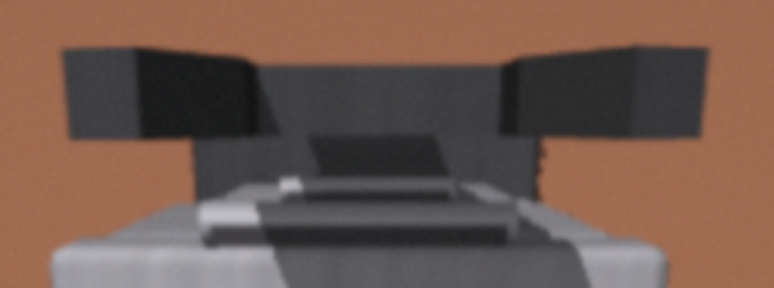

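Run:
```python
from m import *
from scipy.spatial.transform import Rotation as Ro
def rel(o,tcp,rpy):
    f=load(o); Rt=Ro.from_euler('xyz',rpy).as_matrix(); C=-f['R'].T@f['t']
    print(o,'cam in tool mm',((C-tcp)@Rt*1e3).round(2),'rot',np.degrees(Ro.from_matrix(Rt.T@f['R'].T).as_euler('xyz')).round(3), 'camworld',C.round(4))
for o in('wb1','wb2','wc1','wc2'):
    s=load(o)['s']; rel(o,s['tcp_pos'],s['tcp_rot'])
pi=np.pi
rel('wrist0',np.array([.268,.619,.241]),[pi,.002,1.162])
for o,m in (('wb3',[0.54629862,0.24545907,0.23494891,1.37243391]),('wg3',[0.47418378,0.26552176,0.03662747,1.37117407]),('wp1',[ 0.53038538,0.04422433,0.27494486,-0.38009873]),('wp2',[0.53058486,0.04376694,0.12836619,-0.38121689])):
    rel(o,np.array(m[:3]),[pi,0,m[3]])
m,_,s=st(1); print(m,s['tcp_rot'])
```

```text
wb1 cam in tool mm [   1.43  -76.42 -131.55] rot [-17.478   0.035   0.031] camworld [0.4722 0.2625 0.3675]
wb2 cam in tool mm [   1.25  -76.35 -131.55] rot [-17.482   0.032   0.05 ] camworld [0.4722 0.2615 0.4066]
wc1 cam in tool mm [   0.57  -78.34 -131.7 ] rot [-17.487  -0.026   0.054] camworld [0.5315 0.0398 0.3751]
wc2 cam in tool mm [   0.41  -78.55 -131.54] rot [-17.486  -0.04    0.028] camworld [0.5311 0.0411 0.4134]
wrist0 cam in tool mm [   1.3   -76.45 -131.93] rot [-17.481   0.038   0.052] camworld [0.1985 0.6508 0.3729]
wb3 cam in tool mm [   1.41  -76.4  -131.2 ] rot [-17.329  -0.076   0.034] camworld [0.4717 0.2619 0.3662]
wg3 cam in tool mm [   1.18  -76.36 -131.53] rot [-17.513   0.06    0.054] camworld [0.3996 0.2818 0.1682]
wp1 cam in tool mm [   0.53  -78.2  -131.61] rot [-17.486  -0.039   0.069] camworld [0.5599 0.1166 0.4066]
wp2 cam in tool mm [   0.35  -78.24 -131.53] rot [-1.7465e+01 -1.1000e-02  5.6000e-02] camworld [0.56   0.1163 0.2599]
[ 0.53049574  0.04375536  0.12821335 -0.38126861] [-3.14129458e+00 -3.24416446e-04 -3.81268607e-01]
```

The reported camera pose relative to the tool changes with yaw. That fits a constant world-frame calibration offset of about (0.8, 1.1) mm, not a tool-frame one. In wp2, fork tips against box edge in the same picture, the box still needs about +1.4 mm along tool x and +2.5 mm along tool y, and the recomputed lid centres say the same. I'll shift it here, above the lugs, and look again.

Run:
```python
from m import *
pi=np.pi
robot.move_straight([.53087,.0409,.127],vel=.03,attitude=[pi,0,-.3805]); robot.sleep(.25); m,_,s=st(); print(m,s['wrist_force'],s['t'])
f=save('wrist',None,'wp3.png'); a=m[3]; m=m[:2]
tx=np.array([np.cos(a),np.sin(a)]);ty=np.array([np.sin(a),-np.cos(a)]); T=lambda p:np.round(((p-m)@tx*1e3,(p-m)@ty*1e3),2)
M,u,w,y1,y2=held(f,.066+.1275-.0365,[(197,153),(363,154),(356,285),(206,285)]); print('box end edge',T(M),'ctr',T(M-u*.0642))
cv2.imwrite('pics/z4.png',cv2.resize(f['image'][80:165,180:395,::-1],None,fx=3.6,fy=3.6,interpolation=cv2.INTER_CUBIC))
```

```text
[ 0.53087424  0.04094897  0.12699405 -0.38043131] [ 0.60688358  0.41646682 -2.73814529] 21.5583
box end edge [  0.35 -66.8 ] ctr [ 0.18 -2.6 ]
```

View pics/z4.png

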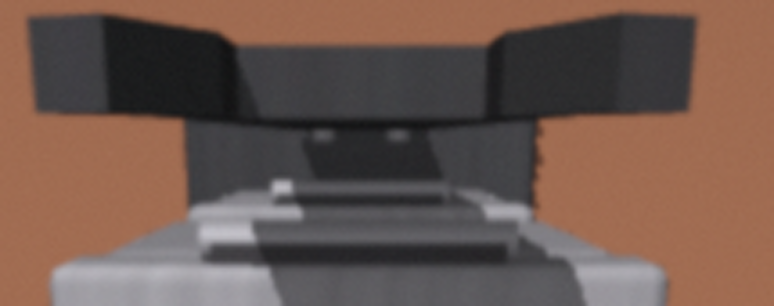

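Run:
```python
from m import *
f=load('wp3'); m=np.array([ 0.53087424,0.04094897]);a=-.38043
tx=np.array([np.cos(a),np.sin(a)]);ty=np.array([np.sin(a),-np.cos(a)]); T=lambda p:np.round(((p-m)@tx*1e3,(p-m)@ty*1e3),2)
P=lambda x,y:[x/3.6+180-.36,y/3.6+80-.36]
for q in ((36,110),(690,110),(28,17),(697,17)): print('fork',T(onz(f,[P(*q)],.197)[0,:2]))
for q in ((190,207),(530,207)): print('lower lid corner',T(onz(f,[P(*q)],.072)[0,:2]))
for q in ((52,264),(665,264)): print('box lid corner',T(onz(f,[P(*q)],.157)[0,:2]))
```

```text
fork [-17.21 -79.67]
fork [ 18.43 -79.64]
fork [-17.19 -84.33]
fork [ 18.35 -84.29]
lower lid corner [-28.44 -66.91]
lower lid corner [ 29.33 -66.86]
box lid corner [-28.49 -66.9 ]
box lid corner [ 29.08 -66.85]
```

In one picture, the lower lid's corners and the held box's corners agree to 0.2 mm, and the fork centre agrees too. Lowering now.

Run:
```python
from m import *
pi=np.pi; A=[pi,0,-.3805]
c=robot.move_straight([.53092,.0409,.104],vel=.025,contact_N=5,attitude=A); robot.sleep(.2); m,_,s=st(); print(c,m,s['wrist_force'],s['torque'],s['t'])
f=save('wrist',None,'wp4.png')
cv2.imwrite('pics/z5.png',cv2.resize(f['image'][40:185,180:395,::-1],None,fx=3.6,fy=3.6,interpolation=cv2.INTER_CUBIC))
```

```text
True [ 0.53072838  0.04094301  0.1086476  -0.38035063] [-1.40958356 -0.93127589  4.93179714] [-0.12566688  0.02031155 -0.03019105] 22.5833
```

View pics/z5.png

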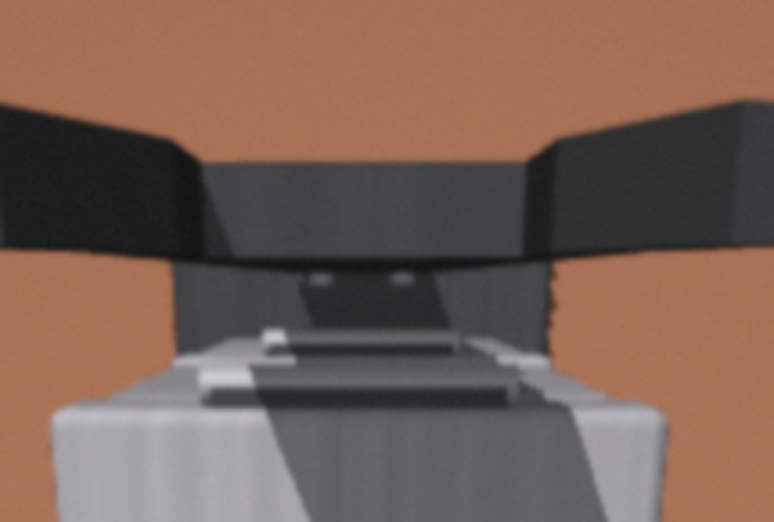

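Contact came at TCP z 0.1086, against 0.1083–0.1086 expected when home. I'll release, back off and check from above.

Run:
```python
from m import *
pi=np.pi; A=[pi,0,-.3805]
robot.grip(1.0); robot.sleep(.15)
robot.move_straight([.5307,.0409,.16],vel=.08,attitude=A); robot.move_straight([.5307,.0409,.27],vel=.25,attitude=A)
a=-.381; ty=np.array([np.sin(a),-np.cos(a)]); q=np.array([.5314,.0421])+.077*ty
robot.goto([*q,.30],[pi,0,a]); robot.sleep(.2); f=save('wrist',None,'wc3.png'); save('top',None,'top2.png'); print(robot.sense()['t'],robot.sense()['tcp_pos'])
C=cloud(f); print('depth lid', np.nanmedian(C[80:160,270:285,2]))
b=-.405
for a in (b+pi/2,b-pi/2):
    ty=np.array([np.sin(a),-np.cos(a)])
    for q in (np.r_[np.array([.462,-.300])+.077*ty,.2],[.462,-.3,.016]): 
        j=robot.inverse_kinematics(list(q),[pi,0,a]); print(a,q,None if j is None else np.round(j,2))
```

```text
25.3 [ 0.50271354 -0.02840817  0.29920812]
depth lid 0.13789784628774104
1.1657963267948965 [ 0.53277088 -0.33033944  0.2       ] [ 0.2   0.44  0.39  1.72 -0.19  1.02  1.82]
1.1657963267948965 [0.462, -0.3, 0.016] [ 0.31  0.58  0.25  2.02 -0.26  0.57  1.9 ]
-1.9757963267948966 [ 0.39122912 -0.26966056  0.2       ] [-0.17  0.23  0.81  2.08 -0.21  0.92 -1.22]
-1.9757963267948966 [0.462, -0.3, 0.016] [ 0.08  0.64  0.56  2.03 -0.56  0.63 -0.96]
```

View pics/wc3.png

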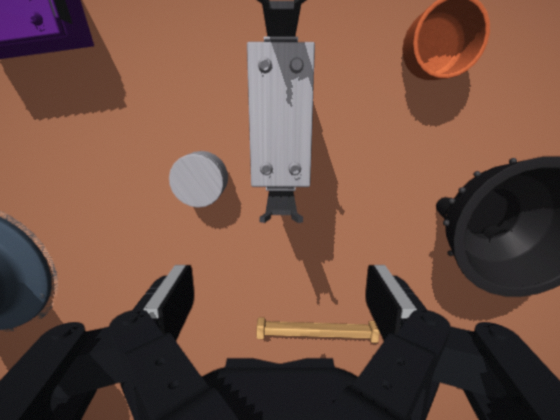

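View pics/top2.png

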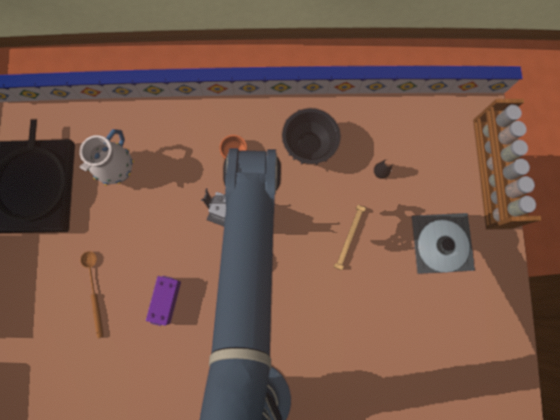

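The depth of the placed lid's top is 0.1379 m (home is 0.138), and all four lugs show at (265,66), (297,66), (266,170) and (295,170). The bar lies at (258–378, 330). Next is the bar view.

Run:
```python
from m import *
pi=np.pi
f=load('wc3'); C=cloud(f); print('ends',np.nanmedian(C[50:58,262:300,2]),np.nanmedian(C[176:182,262:300,2]),'sides',np.nanmedian(C[80:160,253:258,2]),np.nanmedian(C[80:160,303:307,2]))
W,r=quad(f,[(248,43),(313,43),(308,186),(251,186)],.138); print(pose(W),r)
a=1.1658; ty=np.array([np.sin(a),-np.cos(a)]); q=np.array([.462,-.300])+.077*ty
robot.goto([*q,.20],[pi,0,a]); robot.sleep(.25); f=save('wrist',None,'wr1.png'); print(st(1)[0],robot.sense()['t'])
```

```text
ends 0.13805919531562322 0.13789144641334738 sides 0.13795599667891748 0.13782982181430542
(array([0.53155407, 0.04304967]), np.float64(1.1915577304038596), np.float64(0.1280095792510678), np.float64(0.058621457598651665)) [(np.float32(0.14), 40), (np.float32(0.19), 30), (np.float32(0.12), 40), (np.float32(0.17), 40)]
[ 0.53297156 -0.33001801  0.20017401  1.16629239] 27.475
```

View pics/wr1.png

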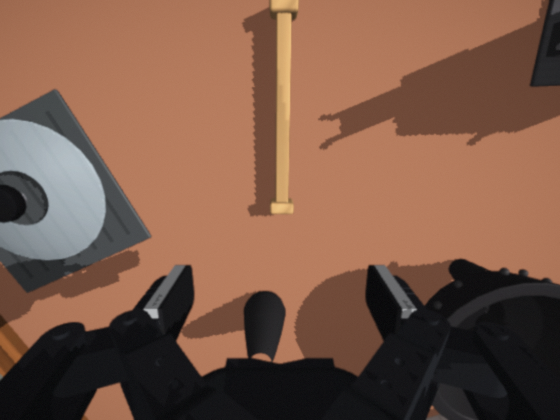

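The bar runs from (284,12) to (282,203) in wr1, with its end blocks at about (284,5) and (282,208). The pestle is at (265,325), below the fingers and clear of them. I'll measure the bar and cross-check it against the top view.

Run:
```python
from m import *
f=load('wr1'); b=np.array([.83,1.07])*1e-3
L=onz(f,edgepts(f,(277.5,25),(276,195),half=4),.023)[:,:2]; R=onz(f,edgepts(f,(292,25),(288.5,195),half=4),.023)[:,:2]
for P in (L,R):
    v=cv2.fitLine(P.astype(np.float32),cv2.DIST_HUBER,0,.0003,.001).ravel(); print(v,np.arctan2(v[1],v[0]))
vl=cv2.fitLine(L.astype(np.float32),cv2.DIST_HUBER,0,.0003,.001).ravel().astype(float)
vr=cv2.fitLine(R.astype(np.float32),cv2.DIST_HUBER,0,.0003,.001).ravel().astype(float)
d=vl[:2]+vr[:2]; d/=np.linalg.norm(d); n=np.array([-d[1],d[0]]); print('width',(vr[2:]-vl[2:])@n,'yaw',np.arctan2(d[1],d[0]))
cv2.imwrite('pics/z6.png',np.hstack([cv2.resize(f['image'][r:r+44,262:306,::-1],None,fx=8,fy=8,interpolation=cv2.INTER_CUBIC) for r in (0,180)]))
mid=(vl[2:]+vr[2:])/2; print('mid on line',mid,mid-b, 'dir',d)
C=cloud(f); print('depth bar top',np.nanmedian(C[60:160,282:286,2]),'table',np.nanmedian(C[60:160,320:340,2]))
```

```text
[ 0.91553056 -0.4022484   0.46169597 -0.30101028] -0.41397142
[ 0.91593    -0.40133816  0.4667328  -0.28924048] -0.41297737
width 0.012801729691961562 yaw -0.4134743699906314
mid on line [ 0.46421438 -0.29512538] [ 0.46338438 -0.29619538] dir [ 0.91573037 -0.40179333]
depth bar top 0.022980397776320667 table -4.732999603710551e-07
```

View pics/z6.png

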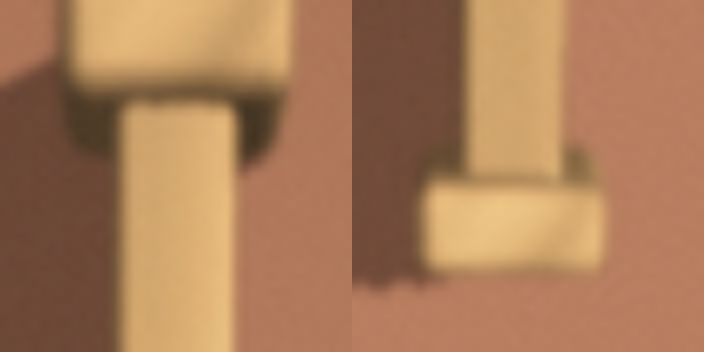

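Run:
```python
from m import *
pi=np.pi
f=load('wr1'); b=np.array([.83,1.07])*1e-3
E=onz(f,[[284.6,10.3],[281.8,202.4]],.026)[:,:2]; print(E,np.linalg.norm(E[0]-E[1])); mid=E.mean(0)
# onto bar line
d=np.array([.91573,-.40179]); l0=np.array([.46421,-.29513]); mid=l0+((mid-l0)@d)*d-b; print('mid',mid)
t=load('top0'); print('top view mid',onz(t,[[362,208],[340,267]],.024).mean(0))
a=1.1573
robot.goto([*mid,.12],[pi,0,a]); robot.move_straight([*mid,.05],vel=.2); c=robot.move_straight([*mid,.017],vel=.06,contact_N=6); robot.sleep(.2)
m,_,s=st(2); print(c,m,s['wrist_force'])
save('wrist',None,'wr2.png')
robot.grip(0.0,35); robot.sleep(.2); m,_,s=st(2); print(m,s['opening'],s['wrist_force'],s['t']); save('wrist',None,'wr3.png')
```

```text
[[ 0.38235268 -0.25869326]
 [ 0.54393492 -0.3302245 ]] 0.1767075027037448
mid [ 0.462239   -0.29569937]
top view mid [ 0.46158725 -0.29963493  0.024     ]
False [ 0.46246092 -0.29585206  0.01731389  1.15731577] [-0.76581701  0.8606512   0.40720588]
[ 0.46235708 -0.29581058  0.01713003  1.157226  ] 0.15364374095084332 [0.01783533 0.18144179 2.46024539] 30.325
```

View pics/wr3.png

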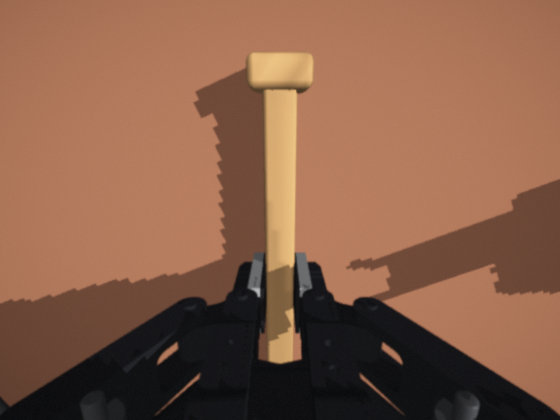

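The bar is held (opening 0.154, about 13 mm), with the near block at (280,70) and the shaft straight up the image. Now I'll lift it and carry it over the carrier.

Run:
```python
from m import *
pi=np.pi; b=np.array([.83,1.07])*1e-3
f=load('wr3'); m=np.array([.46236,-.29581]); a=1.15723
tx=np.array([np.cos(a),np.sin(a)]);ty=np.array([np.sin(a),-np.cos(a)])
e=onz(f,[[280,88]],.026)[0,:2]-b-m; print('inner edge tool x,y',e@tx*1e3,e@ty*1e3)
robot.move_straight([.4624,-.2958,.10],vel=.12); robot.move_straight([.4624,-.2958,.285],vel=.3)
pc=np.array([.5311,.0420]); a=-.3805
robot.goto([*pc,.275],[pi,0,a]); robot.sleep(.25)
robot.move_straight([*pc,.225],vel=.1); robot.sleep(.25); m,_,s=st(2); print(m,s['opening'],s['wrist_force'],s['t'])
save('wrist',None,'wq1.png')
```

```text
inner edge tool x,y 0.33909111931244046 -87.673480625534
[ 0.53147451  0.0420557   0.22562344 -0.38047128] 0.15071155664174773 [-0.24485147  0.98778467 -1.36708739] 35.05
```

View pics/wq1.png

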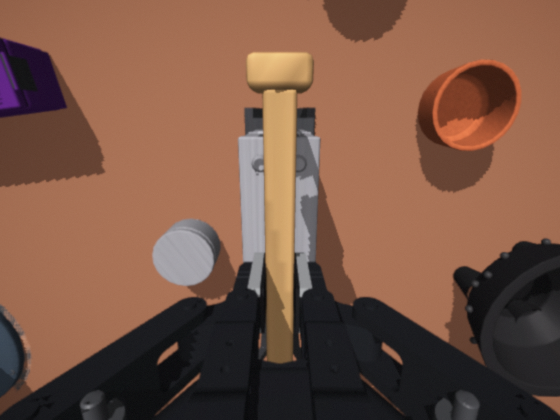

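The bar (264–297) and the fork (245–316) are both centred at about column 280.5, and the block lies outside the upright. Lowering now.

Run:
```python
from m import *
pi=np.pi
f=load('wq1'); m=np.array([.53147,.04206]); a=-.38047; b=np.array([.83,1.07])*1e-3
tx=np.array([np.cos(a),np.sin(a)]);ty=np.array([np.sin(a),-np.cos(a)])
for px in ([245,108],[316,108]): e=onz(f,[px],.197)[0,:2]-b-m; print('fork outer edge',e@tx*1e3,e@ty*1e3)
e=onz(f,[[280,89]],.026+.2256-.0172)[0,:2]-b-m; print('block inner',e@tx*1e3,e@ty*1e3)
pc=[.5312,.0420]; A=[pi,0,-.3805]
c=robot.move_straight([*pc,.196],vel=.06,contact_N=4,attitude=A); print(c)
if not c:
    c=robot.move_straight([*pc,.185],vel=.02,contact_N=4,attitude=A)
robot.sleep(.15); m,_,s=st(2); print(c,m,s['wrist_force'],s['torque'],s['t'])
save('wrist',None,'wq2.png'); save('scene',None,'sq2.png')
```

```text
fork outer edge -17.575435068243145 -81.62271043910263
fork outer edge 18.653616826801592 -81.58660103890841
block inner 0.20284490434938746 -87.37320269716346
False
True [ 0.53152916  0.04202398  0.19007253 -0.38048894] [0.35675755 0.61815356 5.12086716] [-0.01267356  0.12634572 -0.05425316] 36.3
```

View pics/wq2.png

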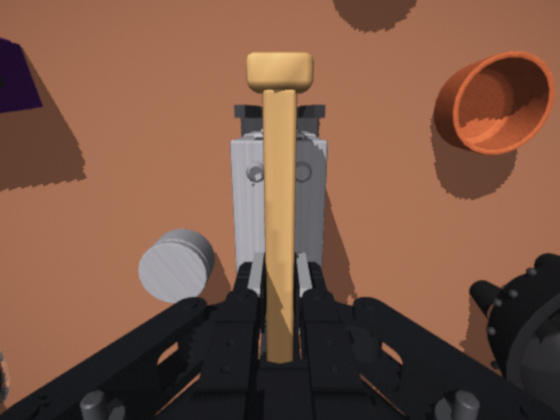

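Contact came at z 0.1901, exactly the seated height. I'll release, back off and check from the wrist and fixed views.

Run:
```python
from m import *
pi=np.pi; A=[pi,0,-.3805]; pc=[.5315,.0420]
robot.grip(1.0); robot.sleep(.2)
robot.move_straight([*pc,.24],vel=.1,attitude=A); robot.move_straight([*pc,.32],vel=.25,attitude=A)
a=-.381; ty=np.array([np.sin(a),-np.cos(a)]); q=np.array([.5314,.0421])+.077*ty
robot.goto([*q,.33],[pi,0,a]); robot.sleep(.2); f=save('wrist',None,'wf.png')
C=cloud(f); np.save('pics/C.npy',C)
robot.move_joints([-1.191,0.469,-0.049,1.532,0.024,1.141,-0.082]); robot.sleep(.2)
save('top',None,'topf.png'); save('scene',None,'scenef.png'); print(robot.sense()['t'])
g=load('scenef'); cv2.imwrite('pics/z7.png',cv2.resize(g['image'][170:265,270:400,::-1],None,fx=6,fy=6,interpolation=cv2.INTER_CUBIC))
```

```text
41.85
```

View pics/wf.png

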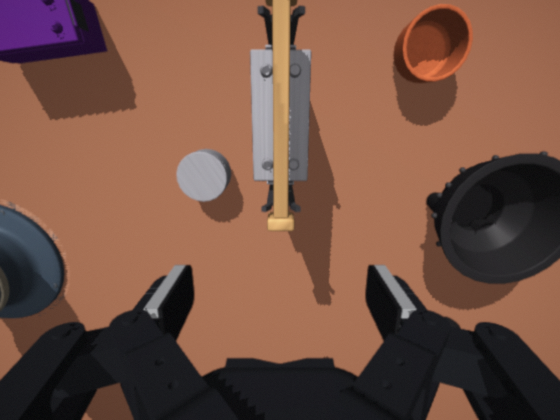

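View pics/z7.png

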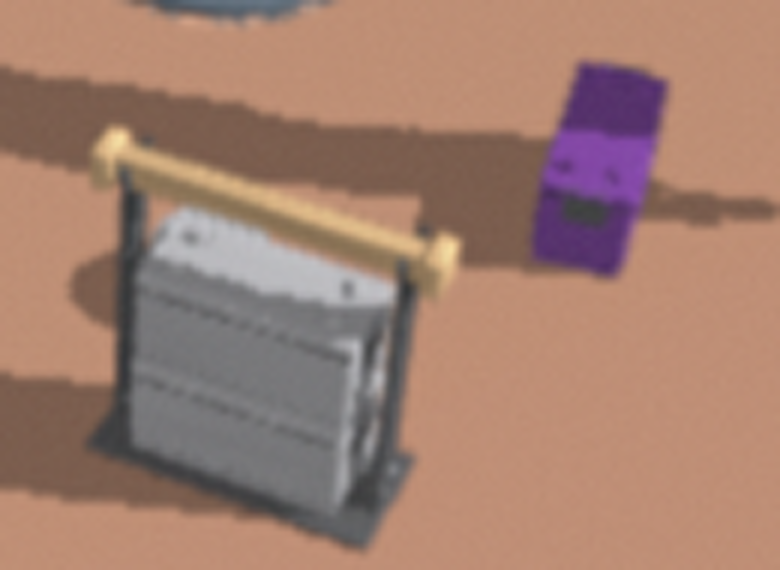

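View pics/topf.png

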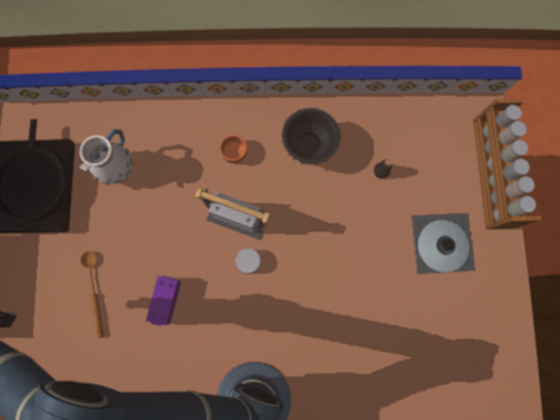

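The bar lies in both forks with a block outside each upright: blocks at (105,158) and (440,262) in the scene crop, and near block at (281,223) in wf. The boxes stack flush and the bystanders are in place. One depth check, then I'll hand in.

Run:
```python
from m import *
C=np.load('pics/C.npy')
for r in (20,60,110,160,200): print(r,np.nanmax(C[r,274:290,2]).round(4),end=' ')
print('lid',np.nanmedian(C[80:150,257:262,2]))
a,b=load('top0')['image'].astype(int),load('topf')['image'].astype(int); d=(abs(a-b).max(2)>60).astype(np.uint8); n,_,S,_=cv2.connectedComponentsWithStats(d); print([list(x) for x in S[1:] if x[4]>15])
robot.close_job()
```

```text
20 0.197 60 0.1972 110 0.1972 160 0.198 200 0.1971 lid 0.13788708142694925
[[np.int32(204), np.int32(193), np.int32(9), np.int32(8), np.int32(40)], [np.int32(214), np.int32(197), np.int32(29), np.int32(11), np.int32(96)], [np.int32(209), np.int32(203), np.int32(7), np.int32(9), np.int32(39)], [np.int32(259), np.int32(213), np.int32(10), np.int32(10), np.int32(65)], [np.int32(146), np.int32(214), np.int32(27), np.int32(44), np.int32(551)], [np.int32(165), np.int32(217), np.int32(13), np.int32(43), np.int32(196)]]
the job is handed in; nothing more can be done
```

The lunch box is on the lower box in the carrier, the carrying bar is down in both forks, everything is let go, and the job was handed in at about 42 s. There was no verdict, so this rests on my own checks.

**Box:** it was lowered onto the lugs under force control at 25 mm/s. Contact came at the height expected when it is home. Afterwards the lid top read 137.9 mm (138 expected) and was level to within 0.3 mm.

**Bar:** contact came at 0.1901 m, exactly the seated height. Its top read 197–198 mm along its length (maximum reading across the bar at each place; 196 expected). There is an end block outside each upright.

**Surroundings:** comparing the top view before and after showed changes only at the carrier and at the box's old place. The bar's old place did not show up either, because its contrast was below the threshold I used. The bystanders and the purple box did not show any movement.

**Checks that disagreed:**
- **Camera offset:** the wrist camera's calibration was off by about (0.8, 1.1) mm in the world frame. I first took it for an offset fixed to the tool and set the box back down to measure it, which put my first placing target about 2.5 mm out. I saw this above the lugs, by comparing the fork tips and lid corners in one picture, and corrected it before lowering.
- **Box height:** crossing rays from the top and wrist views put the box lugs 5–14 mm too low, so I used the depth readings (0.066 and 0.072 m) instead.
- **Bar middle:** my rough top-view estimate was about 4 mm from the wrist measurement, which I used.

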